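Snap the light shield over a slide on a fluorescence imager and hold it down

ROBOT

A 6-joint arm with a two-finger parallel gripper is mounted at the origin on the work surface. World frame = base frame: x ahead of the robot, y to its left, z up, the work surface at z = 0. Lengths are in m, angles in rad, forces in N, time in s.
With the tool pointing down it reaches from about 0.4 to 0.825 m from the base axis. Payload 7 kg.
Tool frame: the origin (TCP) lies at the very end of the fingers, on their centre line; the grasp point (between the pads) lies manip.pinch_z behind it (manip.pinch_z is the distance from the TCP to the grasp point, in m); z points along the fingers, y is the direction in which the jaws open and shut (so a half turn about z gives the same grasp; the last joint's range is limited). The gripper opens to 85 mm and grips with 20 to 120 N. Pads are 22 mm wide; open, the fingers measure 114 mm over their backs; the gripper's body (76 mm by 85 mm) begins 54 mm behind the grasp point. The pads swing forward as they close: fully open they stand 13 mm farther back than shut.
Start: joints at [1.532, 0.359, 0.012, 0, -1.224, -0.288], TCP at [0.217, 0.639, 0.231] pointing down, gripper open.
Joint ranges: [-3.07, 3.07], [-1.43, 2.12], [-1.02, 1.25], [-3.03, 1.67], [-3.05, -0], [-3.03, 3.03]. Speed limits (rad/s): [2.39, 2.39, 3.01, 3.14, 3.14, 3.14].

INTERFACE

Orientations are given as a unit quaternion [x, y, z, w].
In Python, from bench import manip, optics gives the robot as it stands.
- The arm moves only by the tool send_rows, never from a script. Its argument "motion" is text: rows parted by semicolons, each of 5 numbers parted by spaces: the opening, from 0 (shut) to 1 (fully open), then the shift along the tool's x, y, z in cm, then the turn about the tool's z in rad. In form: claw dx dy dz spin; .... A call has 1 to 12 rows; each row shifts and turns the commanded pose from where the row before left it, along the tool's axes as they then stand; what a row does not reach is not made up. A row lasts 1/10 s, in which the tool goes at most 50 mm and 8.59 degrees, less where a joint would pass 70% of its speed; a pose out of reach is approached as far as the arm can. A call with a gripper value outside its range is refused whole. The fingers move at their own pace and stop on an object; "grip_force" is the grip in N (left out, the last holds). Time passes only in rows, so rows that do not move let the fingers close. It gives the time, the measured TCP pose, the force and the opening at its end, in the units of the state.
- manip.get_obs(): the state, without advancing time (a new reading comes with each control period).
- optics.grab_frame(name): name is "side" or "top"; returns a dict with "color" (480x640x3 uint8, blue, green, red), "fx", "fy", "cx", "cy" (pixels), "R" (3x3) and "t" (3): a world point X has camera coordinates R X + t. Camera axes: x right, y down, z forward; pixel columns grow to the right and rows downward; lengths in m; the calibration is good to about 2 mm. A picture is of the moment at which its call begins. There is no depth.
- manip.job_done(): hands the job in, once; it reports no verdict.
The state is a dict: "t": time; "joint_positions": joint angles; "joint_vel": joint speeds; "tau": joint torques, N m; "eef_pos": TCP position; "orientation": TCP orientation; "contact_force": force on the tool from outside, world axes, zero at the start; "wrist_torque": the same for the moment, N m; "finger_gap": opening from 0.0 (shut) to 1.0 (fully open).
Only numpy, scipy, OpenCV 4.12 (cv2) and the standard library are available. Lean on these libraries where they do the work, as an engineer would, in place of code of your own. Each camera call takes 0.05 s, during which the arm holds its last target.

TASK

Take the dark light shield by its handle, lift it up and off the hook of the lab stand, and set it over the raised rim round the slide on the imager's stage, handle upwards; lower it, do not drop it. Press it straight down until it snaps past the spring catches and sits fully home on the rubber seal, then keep it pressed firmly against the seal, as for an exposure: the job finishes with you still holding it down. Do not jam it hard against the stage or the hook, and leave the other things on the bench where they are.

Things in the scene. Friction and masses are not known exactly. Their poses are not given: they have to be found in the camera images.
- shield_handle (a point): Middle of the light shield's aluminium bridge handle, 55 mm above the shield's underside and 23 above its top; z up. The handle is 62 long (y), 14 wide (x), 46 high: a bar 10 thick on two end posts 10 (y) thick; the opening under the bar is 42 wide, 36 high. Its outer end faces can be gripped (62 apart). At the start the shield hangs level by the bar, the hook's arm running through the opening along x.
- shield_under (a point): Centre of the shield's open underside, 55 mm below shield_handle, same axes. The opening there is 64 (x) x 104 (y): 2 mm of play on each side of the rim. A lip 2.5 high along the bottom of the two long walls, inside, has to pass the catches. The shield fits either way round (half a turn).
- shield: The light shield: dark grey open-bottomed box 80 (x) x 120 (y) x 32 high (mm), 78 high with its handle, about 0.2 kg. Origin and axes as shield_under.
- seal: Black rubber seal, a frame 84 (x) x 124 (y) x 3 mm high, fixed on the imager's black stage round the seating rim. Origin: centre of its underside on the stage, 107 above the bench; z up, y along the long side. The shield's y goes along this y. Fully home, the shield's underside lies on the seal: shield_under is 3 mm and shield_handle 58 mm above this origin.
- imager: Compact inverted fluorescence imager, fixed: white housing 230 (x) x 220 (y) mm with a black stage on top, 107 high; focus knobs stick 30 out of both y sides. Origin on the bench under seal, same axes.
- rim (a point): Centre of the top of the aluminium seating rim that stands on the stage round a glass slide, 26 mm above seal, same axes. Rim: 60 (x) x 100 (y) outside, 26 high, the top 6 tapered inwards by 4 as a lead-in. Each long side holds two round-nosed spring catches, 30 mm either side of its middle.
- catch_height (a point): Where the catches act: middle of the rim, 13.2 mm above seal, same axes. The shield meets them some 16 mm above home; pushing on takes up to about 12 N. About 8 mm above home they snap over the lip: the force suddenly drops, even reverses (they pull the shield down with up to 15 N), and rises again only when the shield bears on the seal. A push of 8 to 20 N then holds it firmly.
- stand: Lab stand, fixed: flat base 180 (x) x 110 (y) x 12 mm, origin under its centre on the bench, z up. A rod 12 thick stands 60 mm from the origin towards +x, its top 247 above the bench. From it the hook's arm, 7 thick, runs level towards -x, its middle line 205 above the bench.
- hook (a point): Nominal hanging point on top of the hook's arm, 30 mm from the stand's origin towards its -x, 208.5 above the bench; axes as stand. The arm runs on 20 mm towards -x, then turns up over 12 mm to a tip 11 above the arm's top. The bar must rise more than 11 and less than 29 mm (about 20) before it moves off towards the stand's -x.
- oil_bottle: Bystander, loose: small amber bottle, 28 across, 62 high (mm). Origin: centre of its underside, z up. Leave it where it is.
- objective_can: Bystander, loose: black round capsule for an objective, 36 across, 66 high (mm). Origin: centre of its underside, z up. Leave it where it is.
- stain_jar: Bystander, loose: clear lidded glass jar, 52 across, 102 high (mm). Origin: centre of its underside, z up. Leave it where it is.
- dish: Bystander, loose: clear covered dish, 91 across, 16 high (mm). Origin: centre of its underside, z up. Leave it where it is.
- blower: Bystander, loose: black rubber air blower standing on its base, 58 across, 115 high (mm). Origin: centre of its underside, z up. Leave it where it is.
- tissue_pack: Bystander, loose: flat pack of lens tissue, 75 x 105 x 12 high (mm). Origin: centre of its underside, z up. Leave it where it is.
- slide_box: Bystander, loose: closed grey box for slides, 87 x 102 x 36 high (mm). Origin: centre of its underside, z up. Leave it where it is.
There are look-alikes about, which are no part of the job. What is shaped like the shield but yellow is not meant. Leave any turquoise look-alike of the stand alone.

How it is judged:
By the outcome, as a careful person would: the job done as asked, in the order asked, and still so for the second after the job is handed in, while the arm keeps its last pose, push and grip.
It also fails if it takes over 58 s, if anything falls off the work surface, if the arm or the gripper's body presses on something with over 40 N, if the wrist force passes 120 N, or if a joint passes its speed limit or range.

## Working session

There is one attempt and no reset: what is moved stays moved. The work goes in short steps, Python scripts to look and compute and a tool call to move; the robot and the scene stay as the last step left them, time stands still between calls to the robot, and variables do not carry over. Pictures are saved under pics/ and viewed, and the job is handed in when it is done.

Besides the shell and the picture viewer there is one more tool, called after "Request:" by a JSON object that holds its "fn" and its "kwargs", one argument or row to a line. send_rows: Moves the arm, as the interface text tells. Its arguments: {"type":"object","properties":{"motion":{"type":"string"},"grip_force":{"type":"number"}},"required":["motion"]}

```bash
mkdir -p pics; ls
python3 - <<'E'
from bench import manip, optics
import cv2
print(manip.get_obs()); print(manip.pinch_z)
for n in("side","top"):
    f=optics.grab_frame(n); cv2.imwrite(f"pics/{n}0.png",f["color"]); print(n,{k:f[k] for k in f if k!="color"})
E
```

```text
pics
{'t': 0.0, 'joint_positions': array([ 1.53209838e+00,  3.59378485e-01,  1.10225724e-02, -3.36508105e-04,
       -1.22410000e+00, -2.88054945e-01]), 'joint_vel': array([-0.00033905, -0.001841  , -0.00042607, -0.0008064 , -0.00140516,
        0.00113735]), 'tau': array([ 1.65672027e-03, -5.83329391e+01,  2.93429554e+01,  6.93687692e+00,
       -5.89730407e-03,  1.24428787e-06]), 'eef_pos': array([0.21655769, 0.63879061, 0.23035578]), 'orientation': array([ 9.86674054e-01, -1.62707092e-01, -5.37780047e-05,  8.43024610e-04]), 'contact_force': array([-0.70886487, -0.10025409, -1.0077255 ]), 'wrist_torque': array([0.02141133, 0.04282552, 0.03993   ]), 'finger_gap': 0.997447767298113}
0.0187
side {'fx': 495.6412640851333, 'fy': 495.6412640851333, 'cx': 313.9410545040434, 'cy': 234.56237162752385, 'R': array([[ 0.92879713, -0.3705751 , -0.00316133],
       [-0.26038869, -0.64651216, -0.71709118],
       [ 0.2636923 ,  0.6668554 , -0.6969722 ]]), 't': array([-0.43853398,  0.21758501,  1.36739571])}
top {'fx': 572.9772347213101, 'fy': 572.9772347213101, 'cx': 313.17408992531784, 'cy': 241.41981219921948, 'R': array([[ 0.01707797, -0.99985126, -0.00241041],
       [-0.98435493, -0.01639036, -0.17543296],
       [ 0.17536735,  0.00536874, -0.98448843]]), 't': array([-0.01896446,  0.47969755,  1.63994106])}
```

View pics/side0.png

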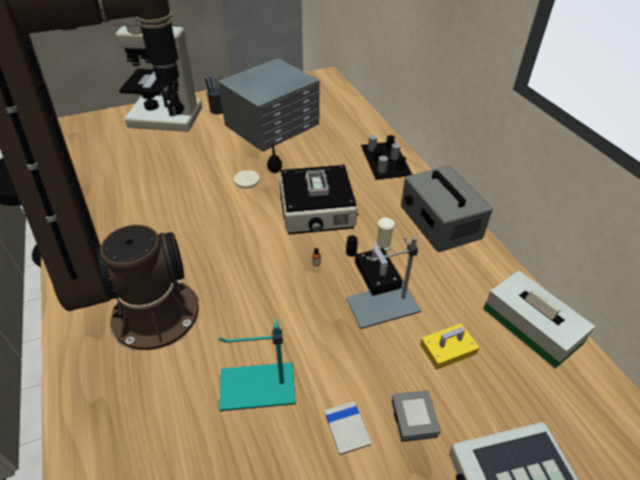

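View pics/top0.png

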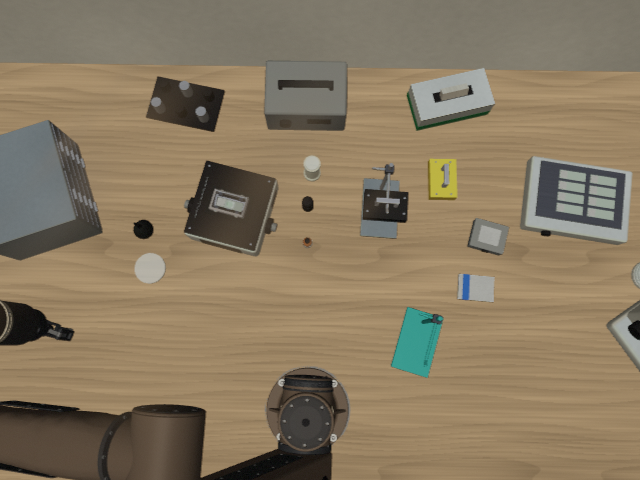

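Candidates: the dark box hanging from the grey stand (top 386,205; side 378,268). Look-alikes: the yellow one (top 443,178; side 450,345), the grey instrument with a handle (top 306,95), the white box with a handle (top 450,97), and the turquoise stand (top 418,342), which is empty. I choose the dark one on the grey stand and will check it in close crops.

Run:
```python
import cv2,numpy as np
s=cv2.imread("pics/side0.png");t=cv2.imread("pics/top0.png")
def c(i,x,y,w,h,k): return cv2.resize(i[y:y+h,x:x+w],None,fx=k,fy=k,interpolation=cv2.INTER_CUBIC)
cv2.imwrite("pics/c_side.png",c(s,340,225,90,100,6)); cv2.imwrite("pics/c_top.png",c(t,350,150,75,100,6))
cv2.imwrite("pics/i_top.png",c(t,175,150,110,110,5.4)); cv2.imwrite("pics/i_side.png",c(s,270,155,95,85,6))
```

```text
(no output)
```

View pics/c_side.png

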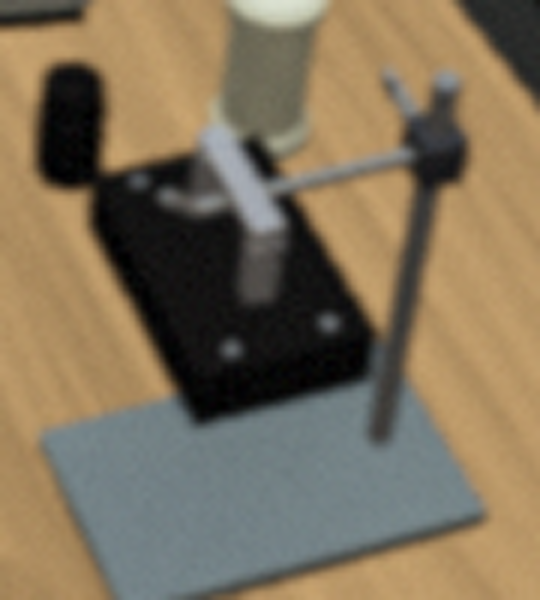

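View pics/c_top.png

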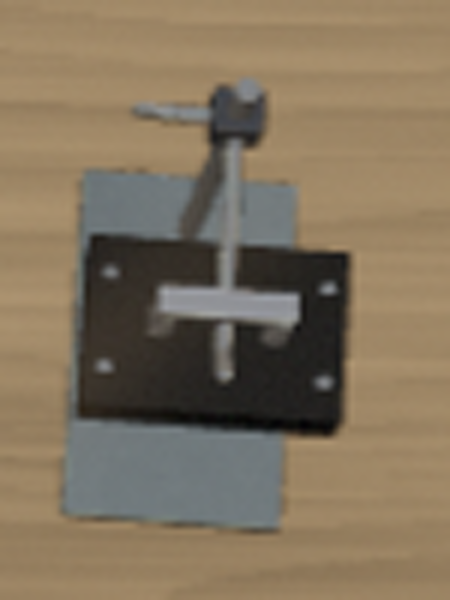

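View pics/i_top.png

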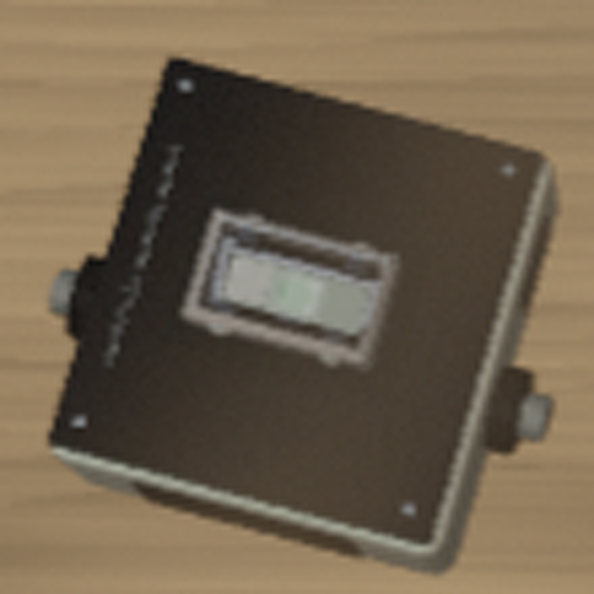

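View pics/i_side.png

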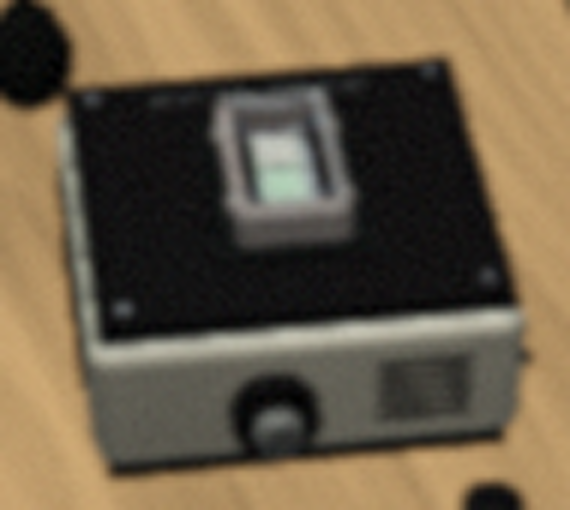

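The crops confirm it: a dark box with an aluminium bridge bar (c_top about 228,304) and the grey hook's arm through it. The arm's tip points towards the robot. The rim is at i_top about (290,287). Now measuring.

```bash
cat > h.py <<'E'
import cv2,numpy as np
from bench import manip, optics
def ray(f,u,v,z):
    d=f["R"].T@np.array([(u-f["cx"])/f["fx"],(v-f["cy"])/f["fy"],1.]); c=-f["R"].T@f["t"]
    return c+d*(z-c[2])/d[2]
def proj(f,X):
    p=f["R"]@np.asarray(X,float)+f["t"]; return np.array([f["fx"]*p[0]/p[2]+f["cx"],f["fy"]*p[1]/p[2]+f["cy"]])
def avg(n,k=4):
    fs=[optics.grab_frame(n) for _ in range(k)]; f=fs[0]; f["color"]=np.mean([g["color"] for g in fs],0).astype(np.uint8); return f
def crop(f,x,y,w,h,k,name=None):
    # pixel u = x + (U+.5)/k-.5
    o=cv2.resize(f["color"][y:y+h,x:x+w],None,fx=k,fy=k,interpolation=cv2.INTER_CUBIC)
    if name: cv2.imwrite(name,o)
    return o
def tri(fa,pa,fb,pb):
    A=[];B=[]
    for f,p in((fa,pa),(fb,pb)):
        c=-f["R"].T@f["t"]; d=f["R"].T@np.array([(p[0]-f["cx"])/f["fx"],(p[1]-f["cy"])/f["fy"],1.]);d/=np.linalg.norm(d)
        P=np.eye(3)-np.outer(d,d);A.append(P);B.append(P@c)
    return np.linalg.solve(A[0]+A[1],B[0]+B[1])
E
python3 - <<'E'
from h import *
S=avg("side",2);T=avg("top",2)
import pickle;pickle.dump((S,T),open("f0.pkl","wb"))
def show(f,o,x,y,k,lo,hi,z,name,roi):
    g=cv2.cvtColor(o,cv2.COLOR_BGR2HSV)
    m=cv2.inRange(g,np.array(lo),np.array(hi))
    M=np.zeros_like(m);a,b,c,d=roi;M[b:d,a:c]=m[b:d,a:c]
    cs,_=cv2.findContours(M,cv2.RETR_EXTERNAL,cv2.CHAIN_APPROX_NONE)
    for c in sorted(cs,key=cv2.contourArea)[-2:]:
        r=cv2.minAreaRect(c);P=cv2.boxPoints(r)
        cv2.drawContours(o,[P.astype(int)],0,(0,0,255),1)
        W=np.array([ray(f,x+(p[0]+.5)/k-.5,y+(p[1]+.5)/k-.5,z) for p in P])
        e=[np.linalg.norm(W[i]-W[i-1]) for i in (1,2)]
        L=W[1]-W[0] if e[0]>e[1] else W[2]-W[1]
        if L[1]<0:L=-L
        print(name,cv2.contourArea(c),r[0],"centre",W.mean(0).round(4),"sides",np.round(e,4),"y-dir angle deg",np.degrees(np.arctan2(-L[0],L[1])).round(2))
    cv2.imwrite(f"pics/{name}.png",o); cv2.imwrite(f"pics/{name}m.png",M)
k=6
show(T,crop(T,350,150,75,100,k),350,150,k,(0,0,140),(180,70,255),.2185,"bar",(130,270,320,345))
show(T,crop(T,350,150,75,100,k),350,150,k,(0,0,0),(180,255,75),.1725,"shbox",(60,200,370,450))
show(T,crop(T,175,150,110,110,5),175,150,5,(0,0,85),(180,60,255),.133,"rim",(150,180,390,360))
E
python3 -c "
import cv2,numpy as np
a=[cv2.resize(cv2.imread(f'pics/{n}.png'),(400,400)) for n in ('bar','shbox','rim','rimm')]
"
```

```text
bar 12.0 (226.0, 329.0) centre [ 0.5516 -0.2067  0.2185] sides [0.0018 0.0018] y-dir angle deg 89.67
bar 3131.0 (229.41867065429688, 294.0097961425781) centre [ 0.5675 -0.2083  0.2185] sides [0.0217 0.0605] y-dir angle deg -4.49
shbox 184.5 (199.33248901367188, 215.9355926513672) centre [ 0.6161 -0.2005  0.1725] sides [0.0174 0.0038] y-dir angle deg 69.52
shbox 40324.5 (212.25173950195312, 333.28009033203125) centre [ 0.5611 -0.2062  0.1725] sides [0.09   0.1217] y-dir angle deg -2.22
rim 19748.0 (269.2447509765625, 266.63531494140625) centre [0.5698 0.2286 0.133 ] sides [0.0691 0.105 ] y-dir angle deg -15.22
```

```bash
python3 -c "
import cv2,numpy as np
a=[cv2.resize(cv2.imread(f'pics/{n}.png'),(390,290)) for n in ('barm','shbox','rim','rimm')]
cv2.imwrite('pics/m1.png',np.vstack([np.hstack(a[:2]),np.hstack(a[2:])]))
"
```

```text
(no output)
```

View pics/m1.png

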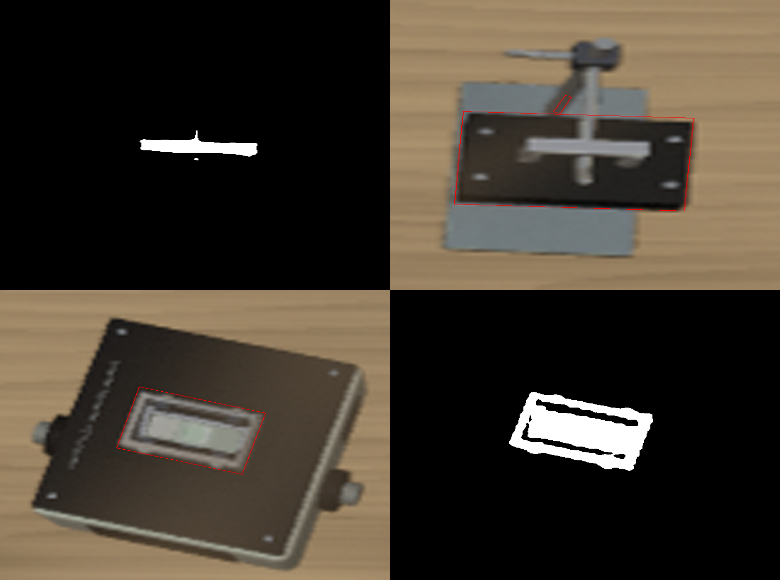

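```bash
cat > blobs.py <<'E'
from h import *
def blobs(f,x,y,w,h,bg=15,th=12):
    """small bright spots on dark ground -> subpixel centroids"""
    g=cv2.cvtColor(f["color"],cv2.COLOR_BGR2GRAY).astype(np.float32)[y:y+h,x:x+w]
    k=8;g=cv2.resize(g,None,fx=k,fy=k,interpolation=cv2.INTER_CUBIC)
    b=cv2.morphologyEx(g,cv2.MORPH_OPEN,np.ones((41,41)))
    d=g-b;m=(d>th).astype(np.uint8)
    n,l,s,c=cv2.connectedComponentsWithStats(m)
    out=[]
    for i in range(1,n):
        if 40<s[i,4]<2500:
            ww=d*(l==i);yy,xx=np.mgrid[:d.shape[0],:d.shape[1]]
            out.append((x+((ww*xx).sum()/ww.sum()+.5)/k-.5,y+((ww*yy).sum()/ww.sum()+.5)/k-.5,int(s[i,4])))
    return out
E
python3 - <<'E'
from blobs import *
import pickle;S,T=pickle.load(open("f0.pkl","rb"))
def near(f,pts,z):
    W=[]
    for u,v in pts:
        b=blobs(f,int(round(u))-4,int(round(v))-4,9,9)
        b=max(b,key=lambda q:q[2]) if b else (u,v,0)
        W.append(ray(f,b[0],b[1],z)); print(np.round(b,1),W[-1].round(4),end=' ')
    W=np.array(W);print("\n centre",W.mean(0).round(4));return W
def z2(x,y,k,P): return [(x+p[0]/k,y+p[1]/k) for p in P]
def ang(v): v=v if v[1]>0 else -v; return np.degrees(np.arctan2(-v[0],v[1])).round(2)
W=near(T,z2(350,150,6,[(111,271),(328,288),(324,382),(105,365)]),.1725);print(ang(W[0]-W[1]),ang(W[3]-W[2]))
W=near(T,z2(175,150,5.4,[(185,85),(508,170),(408,508),(79,420)]),.107);print(ang(W[0]-W[1]),ang(W[3]-W[2]))
W=near(S,z2(270,155,6,[(92,98),(430,68),(488,276),(123,308)]),.107);
W=near(S,z2(340,225,6,[(140,180),(330,322),(232,348)]),.1725);print("diag mid",(W[0]+W[1])[:2]/2)
k=6;o=crop(T,350,150,75,100,k);m=cv2.inRange(cv2.cvtColor(o,cv2.COLOR_BGR2HSV),(0,0,135),(180,70,255))
m=cv2.morphologyEx(m,cv2.MORPH_OPEN,np.ones((9,25),np.uint8));m[:270]=0;m[345:]=0
c=max(cv2.findContours(m,0,2)[0],key=cv2.contourArea);r=cv2.minAreaRect(c);P=cv2.boxPoints(r);print(r)
W=np.array([ray(T,350+(p[0]+.5)/k-.5,150+(p[1]+.5)/k-.5,.2185) for p in P]);print("bar",W.mean(0).round(4),[np.linalg.norm(W[i]-W[i-1]).round(4) for i in(1,2)],ang(W[1]-W[0]),ang(W[2]-W[1]))
# rim corners by hand (crop i_top, top outer)
E
python3 - <<'E'
import sys;sys.path.insert(0,'.')
from h import *
import pickle;S,T=pickle.load(open("f0.pkl","rb"))
crop(T,203,180,52,45,14,"pics/rz.png");crop(S,300,165,36,36,15,"pics/rzs.png")
E
```

```text
[368.  194.8 588. ] [ 0.5892 -0.1597  0.1725] [ 408.6  198.1 1387. ] [ 0.5819 -0.271   0.1725] [ 407.6  213.8 1319. ] [ 0.5375 -0.2679  0.1725] [366.9 210.5 579. ] [ 0.545  -0.1567  0.1725] 
 centre [ 0.5634 -0.2139  0.1725]
-3.77 -3.87
[208.9 165.4 618. ] [0.6867 0.2941 0.107 ] [268.7 181.  418. ] [0.6428 0.1198 0.107 ] [250.2 243.8 518. ] [0.4586 0.1662 0.107 ] [189.2 227.6 585. ] [0.5024 0.3409 0.107 ] 
 centre [0.5726 0.2303 0.107 ]
-14.14 -14.08
[ 285.4  168.2 1980. ] [0.5117 0.3566 0.107 ] [ 343.8  164.8 2373. ] [0.7015 0.3009 0.107 ] [ 354.6  200.1 1215. ] [0.6567 0.1196 0.107 ] [290. 206. 963.] [0.4604 0.1683 0.107 ] 
 centre [0.5826 0.2364 0.107 ]
[ 362.4  251.4 1261. ] [ 0.5513 -0.1448  0.1725] [ 394.4  278.4 1238. ] [ 0.5844 -0.2582  0.1725] [ 378.1  282.8 1165. ] [ 0.5405 -0.2558  0.1725] 
 centre [ 0.5587 -0.2196  0.1725]
diag mid [ 0.56785486 -0.20147135]
((228.56393432617188, 303.42919921875), (134.49188232421875, 26.9818058013916), 3.416588068008423)
bar [ 0.5632 -0.2079  0.2185] [np.float64(0.0123), np.float64(0.0595)] 86.55 -2.58
```

View pics/rz.png

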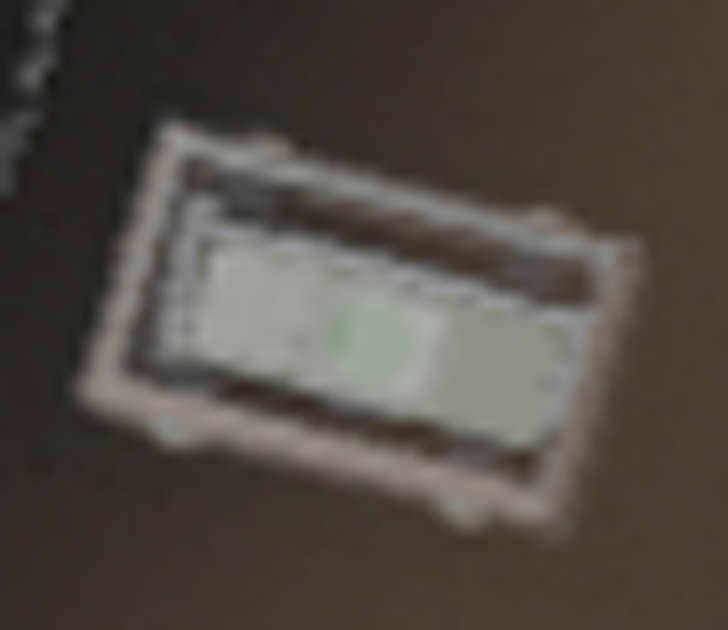

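View pics/rzs.png

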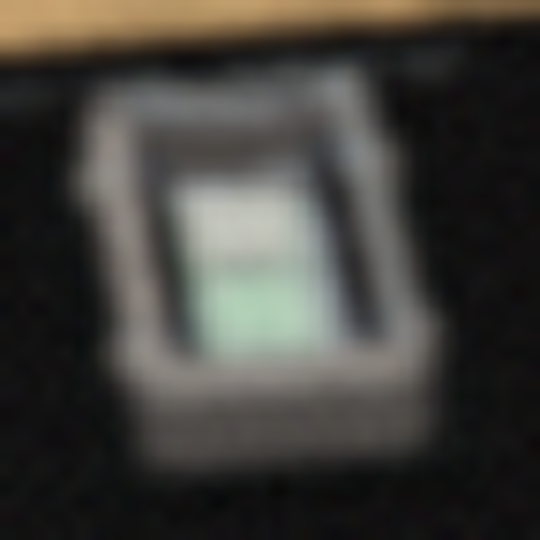

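Run:
```python
from h import *
import pickle;S,T=pickle.load(open("f0.pkl","rb"))
def P(f,x,y,k,p,z): return ray(f,x+(p[0]+.5)/k-.5,y+(p[1]+.5)/k-.5,z)[:2]
def ang(v): v=v if v[1]>0 else -v; return np.degrees(np.arctan2(-v[0],v[1])).round(2)
q=lambda p,z:P(T,203,180,14,p,z)
E={}
for n,a,b,z in(("top",(175,120),(642,238),.127),("left",(172,125),(80,385),.127),("bot",(88,407),(555,532),.110),("right",(643,245),(570,530),.110)):
    E[n]=(q(a,z),q(b,z));print(n,E[n][0].round(4),E[n][1].round(4),ang(E[n][1]-E[n][0]))
a=np.radians(-14.1);yv=np.array([-np.sin(a),np.cos(a)]);xv=np.array([np.cos(a),np.sin(a)])
X=[np.mean(E[n],0)@xv for n in("top","bot")];Y=[np.mean(E[n],0)@yv for n in("left","right")]
print("dims",X[0]-X[1],Y[0]-Y[1],"centre",np.mean(X)*xv+np.mean(Y)*yv)
# side: far-left, near edges
q=lambda p,z:P(S,300,165,15,p,z)
l=[q(p,.127) for p in((82,100),(118,375))];r=[q((372,80),.127),q((440,340),.127)];t=[q(p,.127) for p in((95,82),(365,62))];b=[q(p,.110) for p in((150,470),(425,450))]
print("side l,r",ang(l[0]-l[1]),ang(r[0]-r[1]))
X=[np.mean(e,0)@xv for e in(r,l)];Y=[np.mean(e,0)@yv for e in(t,b)]
print("dims",X[0]-X[1],Y[0]-Y[1],"centre",np.mean(X)*xv+np.mean(Y)*yv)
q=lambda p,z:P(T,350,150,6,p,z)
W=np.array([q(p,.1725) for p in[(111,271),(328,288),(324,382),(105,365)]]);print("shield screws",W.mean(0),ang(W[0]-W[1]),ang(W[3]-W[2]))
W=np.array([q(p,.012) for p in[(85,170),(297,185),(280,530),(65,514)]]);print("base",W.mean(0),ang(W[0]-W[1]),ang(W[3]-W[2]),ang(W[0]-W[3])+90)
q=lambda p,z:P(S,340,225,6,p,z)
W=np.array([q(p,.2185) for p in[(215,128),(200,140),(285,220),(265,233)]]);print("bar side",W.mean(0),W.round(4))
W=np.array([q(p,.1725) for p in[(139,180),(331,322)]]);print("screw diag side",W.mean(0))
```

```text
top [0.6137 0.2694] [0.5907 0.1739] -13.57
left [0.6127 0.27  ] [0.5583 0.2859] 73.61
bot [0.5578 0.2874] [0.5334 0.1914] -14.28
right [0.5936 0.1758] [0.5339 0.1884] 78.08
dims 0.05919241427111599 0.09828394073980012 centre [0.5738161  0.23021141]
side l,r -16.49 -13.63
dims 0.06602475513675704 0.11280963898127233 centre [0.57516257 0.23473612]
shield screws [ 0.56412876 -0.20835474] -3.68 -3.61
base [ 0.59242784 -0.21041808] -3.26 -3.38 176.88
bar side [ 0.56431243 -0.20927829] [[ 0.568  -0.1787]
 [ 0.559  -0.1826]
 [ 0.5706 -0.2362]
 [ 0.5597 -0.2396]]
screw diag side [ 0.56634914 -0.20691377]
```

```bash
cat > plan.py <<'E'
from h import *
from scipy.spatial.transform import Rotation as Ro
def st():
    o=manip.get_obs();return o
def rel(target,yaw=None,o=None):
    """shift in tool axes (cm) to target; spin (rad) to make tool -y (or y) lie along yaw deg of world y"""
    o=o or st();R=Ro.from_quat(o["orientation"]).as_matrix()
    d=R.T@(np.array(target)-o["eef_pos"])*100
    s=None
    if yaw is not None:
        ty=R[:,1]; a=np.degrees(np.arctan2(-ty[0],ty[1])); da=(yaw-a+90)%180-90; s=-np.radians(da)
    print("t",round(o["t"],2),"pos",o["eef_pos"].round(4),"F",o["contact_force"].round(1),"gap",round(o["finger_gap"],3),"tilt deg",np.degrees(np.arccos(-R[2,2])).round(2))
    print("shift cm",d.round(2),"spin",None if s is None else round(s,4),"joints",o["joint_positions"].round(2))
    return d,s
E
python3 - <<'E'
from plan import *
rel((.564,-.208,.30),-3.4); rel((.574,.2305,.30),-3.4)
E
```

```text
t 0.3 pos [0.2167 0.6391 0.231 ] F [-0.3  0.3 -0.6] gap 0.999 tilt deg 0.03
shift cm [60.09 69.08 -6.86] spin -0.2674 joints [ 1.53  0.36  0.01 -0.   -1.22 -0.29]
t 0.3 pos [0.2167 0.6391 0.231 ] F [-0.3  0.3 -0.6] gap 0.999 tilt deg 0.03
shift cm [46.96 27.23 -6.88] spin -0.2674 joints [ 1.53  0.36  0.01 -0.   -1.22 -0.29]
```

Request:
{"fn": "send_rows", "kwargs": {
  "motion": "1 3.9 2.3 -0.6 0; 1 3.9 2.3 -0.6 0; 1 3.9 2.3 -0.6 0; 1 3.9 2.3 -0.6 0; 1 3.9 2.3 -0.6 0; 1 3.9 2.3 -0.6 0; 1 3.9 2.3 -0.6 0; 1 3.9 2.3 -0.6 0; 1 3.9 2.3 -0.6 0; 1 3.9 2.3 -0.6 0; 1 3.9 2.3 -0.6 -0.13; 1 3.9 2.3 -0.6 -0.137",
  "grip_force": 60
}}

```text
t: 1.5
eef_pos: [0.5762, 0.2299, 0.3041]
orientation: [1.0, -0.027, 0.0, -0.0]
contact_force: [0.2, 1.2, -0.3]
finger_gap: 1.001
```

Run:
```python
from plan import *
rel((.564,-.208,.30),-3.4)
```

```text
t 1.5 pos [0.5762 0.2299 0.3041] F [ 0.2  1.2 -0.3] gap 1.001 tilt deg 0.05
shift cm [ 1.17 43.8   0.38] spin 0.0047 joints [ 0.69  0.23  0.   -0.   -1.34  0.82]
```

Request:
{"fn": "send_rows", "kwargs": {
  "motion": "1 0.1 4 0 0; 1 0.1 4 0 0; 1 0.1 4 0 0; 1 0.1 4 0 0; 1 0.1 4 0 0; 1 0.1 4 0 0; 1 0.1 4 0 0; 1 0.1 4 0 0; 1 0.1 4 0 0; 1 0.1 4 0 0; 1 0.1 3.8 0.3 0.005; 1 0 0 0 0"
}}

```text
t: 2.7
eef_pos: [0.5595, -0.2097, 0.2995]
orientation: [0.999, -0.034, -0.001, 0.0]
contact_force: [-0.1, 0.6, 0.2]
finger_gap: 0.998
```

Run:
```python
from plan import *
rel((.564,-.208,.1805),-3.4)
```

```text
t 2.7 pos [ 0.5595 -0.2097  0.2995] F [-0.1  0.6  0.2] gap 0.998 tilt deg 0.08
shift cm [ 0.46 -0.21 11.9 ] spin -0.0094 joints [-0.03  0.2  -0.06  0.   -1.32  1.53]
```

Request:
{"fn": "send_rows", "kwargs": {
  "motion": "1 0.5 -0.2 1 -0.01; 1 0 0 2 0; 1 0 0 2 0; 1 0 0 2 0; 1 0 0 1.5 0; 1 0 0 1 0; 1 0 0 0 0"
}}

```text
t: 3.4
eef_pos: [0.5649, -0.2033, 0.2036]
orientation: [1.0, -0.027, -0.001, -0.0]
contact_force: [-0.2, -0.1, -0.2]
finger_gap: 0.999
```

Run:
```python
from plan import *
rel((.564,-.208,.1805),-3.4)
S=avg("side",1);T=avg("top",1)
cv2.imwrite("pics/a1.png",np.hstack([crop(S,340,185,90,130,4.4),crop(T,350,150,80,130,4.4)]))
```

```text
t 3.4 pos [ 0.5649 -0.2033  0.2036] F [-0.2 -0.1 -0.2] gap 0.999 tilt deg 0.15
shift cm [-0.06  0.47  2.31] spin 0.0058 joints [-0.02  0.26 -0.2  -0.   -1.12  1.54]
```

View pics/a1.png

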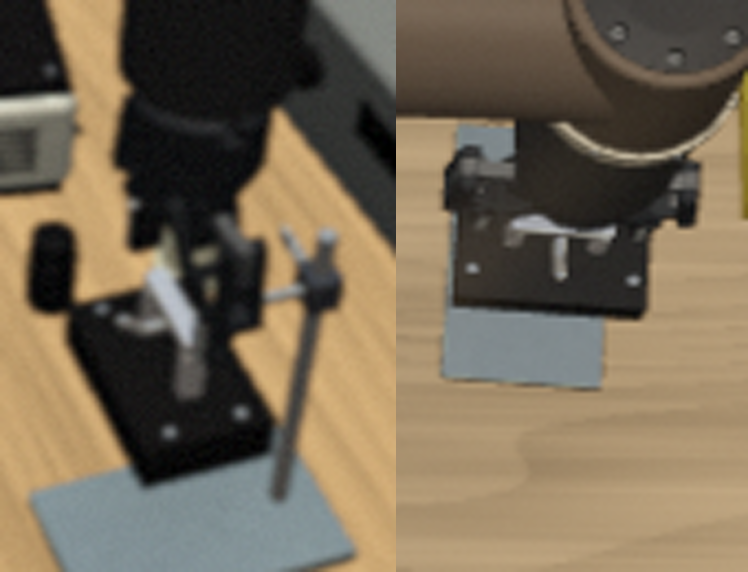

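Run:
```python
from plan import *
S=optics.grab_frame("side");T=optics.grab_frame("top")
o=st();R=Ro.from_quat(o["orientation"]).as_matrix()
for dy in(-.0495,.0495):
  for dz in (0,-.013):
    X=o["eef_pos"]+R@[0,dy,dz]; a=proj(S,X);b=proj(T,X)
    print(dy,dz,X.round(4),((a-[340,185])*4.4).round(0),((b-[350,150])*4.4+[396,0]).round(0))
for X in((.5658,-.177,.2185),(.5622,-.239,.2185)): print(((proj(S,X)-[340,185])*4.4).round(0))
```

```text
-0.0495 0 [ 0.5688 -0.1548  0.2063] [137. 255.] [472. 215.]
-0.0495 -0.013 [ 0.5688 -0.1548  0.2193] [139. 239.] [474. 210.]
0.0495 0 [ 0.5634 -0.2537  0.2063] [208. 376.] [635. 227.]
0.0495 -0.013 [ 0.5634 -0.2537  0.2193] [211. 360.] [638. 221.]
[151. 267.]
[196. 343.]
```

Run:
```python
from plan import *
rel((.564,-.208,.1805),-3.4)
S=avg("side",2)
crop(S,355,190,65,80,9,"pics/a2.png")
```

```text
t 3.6 pos [ 0.5661 -0.2043  0.2063] F [-0.4 -0.2 -0.6] gap 1.001 tilt deg 0.09
shift cm [-0.19  0.38  2.58] spin 0.0052 joints [-0.02  0.26 -0.19  0.   -1.12  1.54]
```

View pics/a2.png

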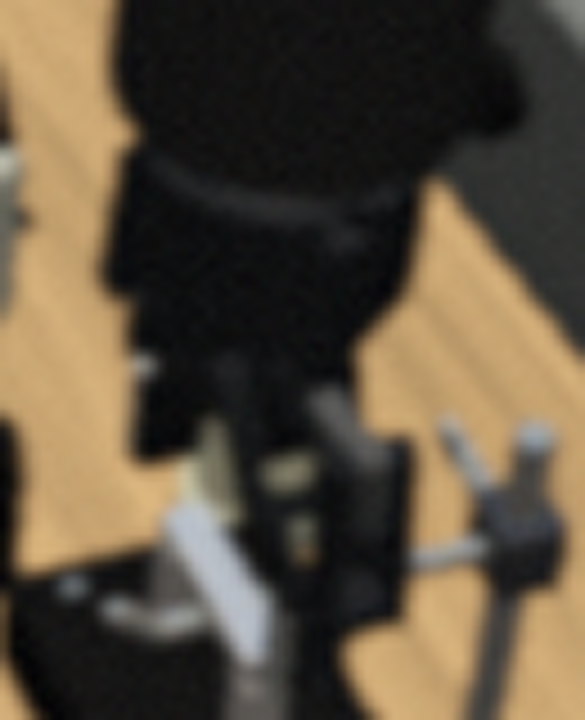

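Run:
```python
from plan import *
S=optics.grab_frame("side");T=optics.grab_frame("top")
for p in((330,620),(400,610),(365,625),(135,460),(195,450),(165,455)):
    print(p,[ray(S,355+p[0]/9,190+p[1]/9,z).round(3) for z in(.20,.219,.25)])
crop(T,355,165,70,55,11,"pics/a3.png")
rel((.564,-.208,.1805),-3.4)
```

```text
(330, 620) [array([ 0.595, -0.219,  0.2  ]), array([ 0.584, -0.234,  0.219]), array([ 0.568, -0.258,  0.25 ])]
(400, 610) [array([ 0.615, -0.223,  0.2  ]), array([ 0.604, -0.238,  0.219]), array([ 0.586, -0.262,  0.25 ])]
(365, 625) [array([ 0.603, -0.224,  0.2  ]), array([ 0.592, -0.239,  0.219]), array([ 0.575, -0.263,  0.25 ])]
(135, 460) [array([ 0.573, -0.142,  0.2  ]), array([ 0.563, -0.159,  0.219]), array([ 0.547, -0.186,  0.25 ])]
(195, 450) [array([ 0.59 , -0.145,  0.2  ]), array([ 0.58 , -0.161,  0.219]), array([ 0.564, -0.188,  0.25 ])]
(165, 455) [array([ 0.581, -0.144,  0.2  ]), array([ 0.571, -0.16 ,  0.219]), array([ 0.555, -0.187,  0.25 ])]
t 3.8 pos [ 0.5657 -0.2045  0.2059] F [ 0.8  0.4 -0.3] gap 0.998 tilt deg 0.06
shift cm [-0.15  0.36  2.54] spin 0.0045 joints [-0.02  0.26 -0.19  0.   -1.12  1.54]
```

View pics/a3.png

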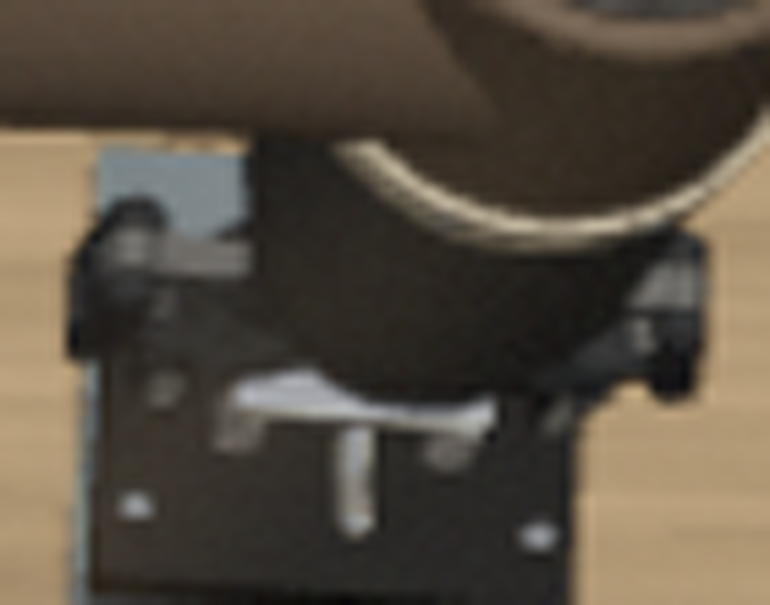

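Run:
```python
from plan import *
S=optics.grab_frame("side");T=optics.grab_frame("top")
for z in(.22,.25,.28):
  print(z,[ray(T,355+a/11,165+b/11,z).round(3) for a,b in((70,340),(705,370),(70,250),(705,250))])
print("bar",ray(T,355+363.5/11,165+403/11,.2185).round(4))
crop(S,365,225,45,55,13,"pics/a4.png")
g=cv2.imread("pics/a4.png");g=(255*(g/255.)**.45).astype(np.uint8);cv2.imwrite("pics/a4.png",g)
```

```text
0.22 [array([ 0.573, -0.138,  0.22 ]), array([ 0.568, -0.291,  0.22 ]), array([ 0.596, -0.138,  0.22 ]), array([ 0.598, -0.292,  0.22 ])]
0.25 [array([ 0.565, -0.135,  0.25 ]), array([ 0.561, -0.286,  0.25 ]), array([ 0.587, -0.135,  0.25 ]), array([ 0.59 , -0.286,  0.25 ])]
0.28 [array([ 0.558, -0.133,  0.28 ]), array([ 0.553, -0.28 ,  0.28 ]), array([ 0.579, -0.133,  0.28 ]), array([ 0.582, -0.281,  0.28 ])]
bar [ 0.5592 -0.2088  0.2185]
```

View pics/a4.png

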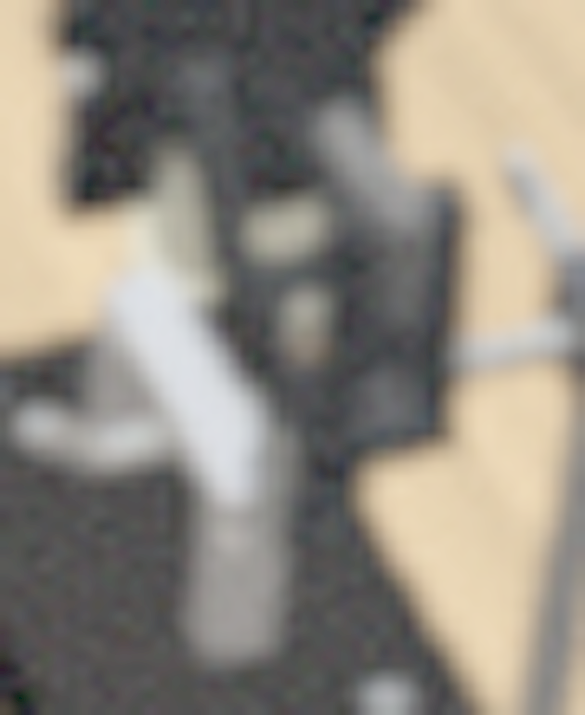

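The right-hand dark plate in the side crop (395,440) is the outer knuckle. The dark fingertip shows just below it at about (320,480), beside the bar's end, where it should be. Descending gently.

Request:
{"fn": "send_rows", "kwargs": {
  "motion": "1 -0.1 0.4 0 0.005; 1 0 0 0.5 0; 1 0 0 0.5 0; 1 0 0 0.5 0; 1 0 0 0 0"
}}

```text
t: 4.4
eef_pos: [0.5636, -0.2083, 0.1891]
orientation: [1.0, -0.03, -0.001, -0.0]
contact_force: [0.1, -0.8, -0.5]
finger_gap: 1.004
```

Request:
{"fn": "send_rows", "kwargs": {
  "motion": "1 0 0 0.5 0; 1 0 0 0.5 0; 1 0 0 0 0; 1 0 0 0 0"
}}

```text
t: 4.8
eef_pos: [0.5642, -0.2084, 0.1802]
orientation: [1.0, -0.03, -0.0, 0.0]
contact_force: [-0.2, 0.3, -0.0]
finger_gap: 1.004
```

Run:
```python
from plan import *
rel((.564,-.208,.1805),-3.4)
S=avg("side",2);T=avg("top",1)
g=np.hstack([crop(S,355,215,60,70,6.5),crop(T,355,165,60,70,6.5)]);g=(255*(g/255.)**.5).astype(np.uint8);cv2.imwrite("pics/a5.png",g)
```

```text
t 4.8 pos [ 0.5642 -0.2084  0.1802] F [-0.2  0.3 -0. ] gap 1.004 tilt deg 0.02
shift cm [-0.02 -0.04 -0.03] spin -0.0004 joints [-0.03  0.28 -0.23  0.   -1.07  1.54]
```

View pics/a5.png

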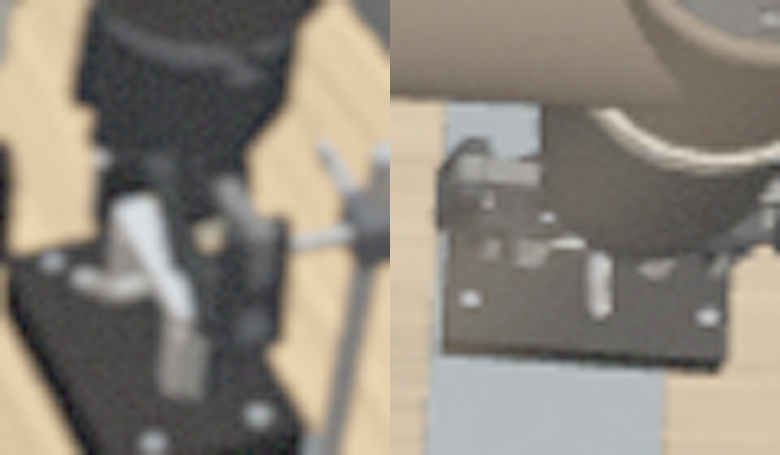

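The fingers straddle the handle with no contact, so I'm closing.

Request:
{"fn": "send_rows", "kwargs": {
  "motion": "0.65 0 0 0 0; 0.65 0 0 0 0; 0.6 0 0 0 0; 0.6 0 0 0 0; 0.5 0 0 0 0; 0.4 0 0 0 0; 0 0 0 0 0; 0 0 0 0 0; 0 0 0 0 0; 0 0 0 0 0",
  "grip_force": 40
}}

```text
t: 5.95
eef_pos: [0.5645, -0.2085, 0.1807]
orientation: [1.0, -0.03, 0.0, 0.0]
contact_force: [0.8, 0.1, 6.6]
finger_gap: 0.717
```

Run:
```python
from plan import *
rel((.564,-.208,.1805),-3.4)
S=avg("side",2);T=avg("top",1)
g=np.hstack([crop(S,355,215,60,70,6.5),crop(T,355,165,60,70,6.5)]);g=(255*(g/255.)**.5).astype(np.uint8);cv2.imwrite("pics/a6.png",g)
```

```text
t 5.95 pos [ 0.5645 -0.2085  0.1807] F [0.8 0.1 6.6] gap 0.717 tilt deg 0.05
shift cm [-0.06 -0.05  0.02] spin -0.0003 joints [-0.03  0.28 -0.23  0.   -1.07  1.54]
```

View pics/a6.png

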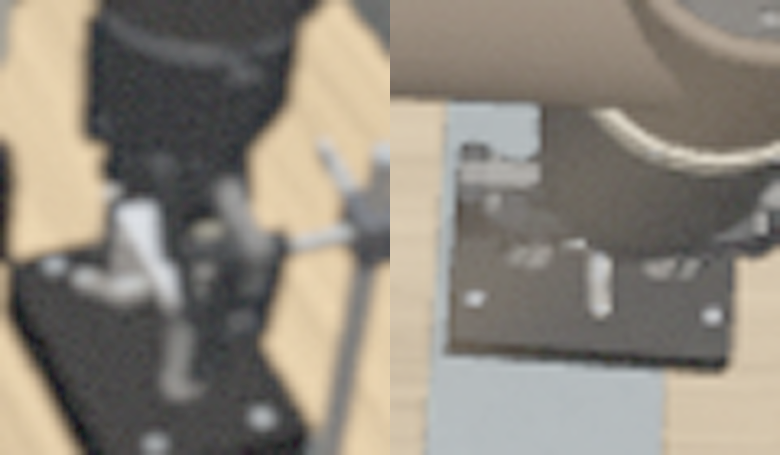

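Gripped: the opening of 0.717 is about 61 mm, matching the 62 mm ends. Firming the grip and lifting 20 mm.

Request:
{"fn": "send_rows", "kwargs": {
  "motion": "0 0 0 0 0; 0 0 0 0 0; 0 0 0 -0.3 0; 0 0 0 -0.3 0; 0 0 0 -0.4 0; 0 0 0 -0.5 0; 0 0 0 -0.5 0; 0 0 0 0 0; 0 0 0 0 0",
  "grip_force": 80
}}

```text
t: 7.0
eef_pos: [0.5642, -0.2084, 0.2004]
orientation: [1.0, -0.03, 0.0, -0.0]
contact_force: [-0.3, -0.8, -2.2]
finger_gap: 0.713
```

Run:
```python
from plan import *
rel((.474,-.203,.2005),-3.4)
S=avg("side",2);T=avg("top",1)
g=np.hstack([crop(S,355,205,60,80,6.5),crop(T,355,155,60,80,6.5)]);g=(255*(g/255.)**.5).astype(np.uint8);cv2.imwrite("pics/a7.png",g)
```

```text
t 7.0 pos [ 0.5642 -0.2084  0.2004] F [-0.3 -0.8 -2.2] gap 0.713 tilt deg 0.02
shift cm [-9.04  0.   -0.01] spin -0.0005 joints [-0.03  0.26 -0.2  -0.   -1.11  1.54]
```

View pics/a7.png

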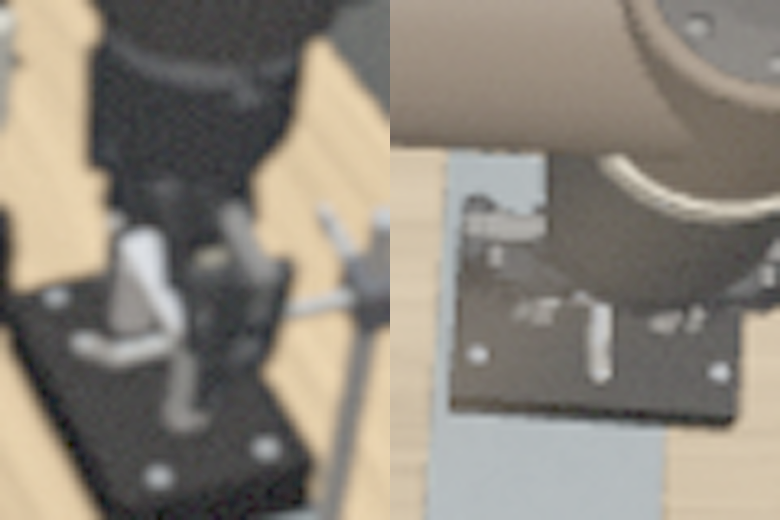

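Request:
{"fn": "send_rows", "kwargs": {
  "motion": "0 -0.7 0 0 0; 0 -1 0 0 0; 0 -1 0 0 0; 0 -1 0 0 0; 0 -1 0 0 0; 0 -1 0 0 0; 0 -1 0 0 0; 0 -1.3 0 0 0; 0 -1 0 0 0; 0 0 0 0 0"
}}

```text
t: 8.15
eef_pos: [0.473, -0.2029, 0.2006]
orientation: [1.0, -0.03, 0.0, -0.0]
contact_force: [-0.1, 0.4, -1.4]
finger_gap: 0.711
```

Run:
```python
from plan import *
rel((.574,.2305,.25),-14.1)
S=avg("side",1);T=avg("top",1)
cv2.imwrite("pics/a8.png",np.hstack([crop(S,320,205,110,110,3.6),crop(T,340,155,100,110,3.6)]))
```

```text
t 8.15 pos [ 0.473  -0.2029  0.2006] F [-0.1  0.4 -1.4] gap 0.711 tilt deg 0.01
shift cm [  7.49 -43.87  -4.93] spin 0.1862 joints [-0.02  0.12 -0.38 -0.   -1.07  1.53]
```

View pics/a8.png

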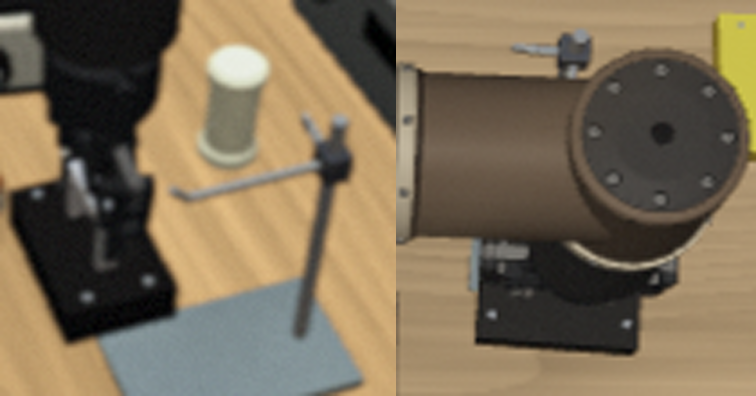

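The shield is free of the hook and level. Raising it and carrying it across to the imager.

Request:
{"fn": "send_rows", "kwargs": {
  "motion": "0 0 0 -2 0; 0 0 -1 -2 0; 0 0.5 -3 -1 0; 0 1 -4 0 0; 0 1 -4 0 0; 0 1 -4 0 0; 0 1 -4 0 0; 0 1 -4 0 0; 0 1 -4 0 0; 0 1 -4 0 0; 0 0 -4 0 0; 0 0 -4 0 0"
}}

```text
t: 9.45
eef_pos: [0.5737, 0.1938, 0.2498]
orientation: [1.0, -0.03, -0.0, 0.0]
contact_force: [2.3, -0.1, -1.0]
finger_gap: 0.709
```

Request:
{"fn": "send_rows", "kwargs": {
  "motion": "0 0 -2.5 0 0; 0 0 -1.3 0 0; 0 0 0 0 0.09; 0 0 0 0 0.096; 0 0 0 0 0; 0 0 0 0 0"
}}

```text
t: 10.05
eef_pos: [0.5756, 0.2294, 0.2502]
orientation: [0.993, -0.121, -0.0, 0.0]
contact_force: [-0.7, -0.4, -2.2]
finger_gap: 0.712
```

Run:
```python
from plan import *
rel((.574,.2305,.19),-14.1)
```

```text
t 10.05 pos [0.5756 0.2294 0.2502] F [-0.7 -0.4 -2.2] gap 0.712 tilt deg 0.01
shift cm [-0.18 -0.07  6.02] spin 0.0026 joints [ 0.69  0.26 -0.09  0.   -1.23  0.63]
```

Request:
{"fn": "send_rows", "kwargs": {
  "motion": "0 -0.2 -0.1 1 0.003; 0 0 0 1.5 0; 0 0 0 1.5 0; 0 0 0 1.5 0; 0 0 0 0.5 0; 0 0 0 0 0; 0 0 0 0 0"
}}

```text
t: 10.75
eef_pos: [0.574, 0.2313, 0.1907]
orientation: [0.992, -0.124, 0.0, -0.0]
contact_force: [-0.0, 0.2, -1.4]
finger_gap: 0.713
```

Run:
```python
from plan import *
rel((.574,.2305,.19),-14.1)
S=avg("side",2);T=avg("top",2)
import pickle;pickle.dump((S,T),open("f1.pkl","wb"))
for n,im in(("s",crop(S,275,140,90,100,6)),("t",crop(T,180,155,100,100,6))):
    cv2.imwrite(f"pics/b1{n}.png",(255*(im/255.)**.6).astype(np.uint8))
```

```text
t 10.75 pos [0.574  0.2313 0.1907] F [-0.   0.2 -1.4] gap 0.713 tilt deg 0.03
shift cm [0.01 0.07 0.07] spin -0.0023 joints [ 0.7   0.3  -0.18  0.   -1.1   0.62]
```

View pics/b1s.png

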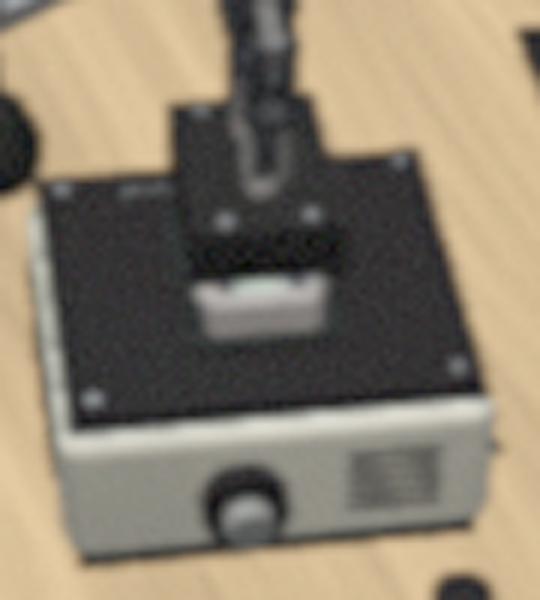

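View pics/b1t.png

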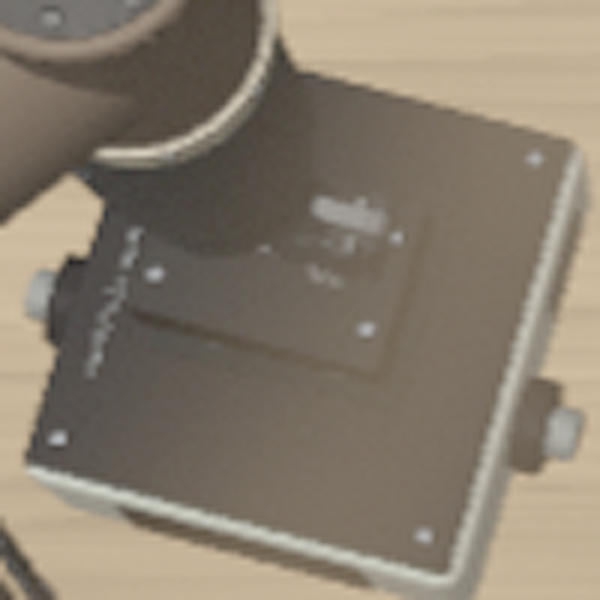

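```bash
cat > meas.py <<'E'
from blobs import *
def snap(f,x,y,k,p,r=2):
    u,v=x+(p[0]+.5)/k-.5,y+(p[1]+.5)/k-.5
    g=cv2.cvtColor(f["color"],cv2.COLOR_BGR2GRAY).astype(float)
    for _ in range(3):
        a,b=int(round(u)),int(round(v));w=g[b-r:b+r+1,a-r:a+r+1];w=w-np.median(w);w[w<.25*w.max()]=0
        yy,xx=np.mgrid[b-r:b+r+1,a-r:a+r+1];u,v=(w*xx).sum()/w.sum(),(w*yy).sum()/w.sum()
    return u,v
def ang(v): v=v if v[1]>0 else -v; return np.degrees(np.arctan2(-v[0],v[1])).round(2)
E
python3 - <<'E'
from meas import *
import pickle;S,T=pickle.load(open("f1.pkl","rb"))
def W(f,x,y,k,P,z):
    r=[]
    for p in P:
        s=snap(f,x,y,k,p);h=(x+(p[0]+.5)/k-.5,y+(p[1]+.5)/k-.5);w=ray(f,*s,z)[:2];wh=ray(f,*h,z)[:2]
        print(" ",np.round(np.subtract(s,h),2),w.round(4),wh.round(4));r.append(w)
    return np.array(r)
zt=.1907-.008
print("top shield");a=W(T,180,155,6,[(155,273),(396,238),(366,328)],zt);print("centre",(a[0]+a[1])/2,ang(a[0]-a[2]),ang(a[1]-a[2])+90,np.linalg.norm(a[0]-a[2]),np.linalg.norm(a[1]-a[2]))
print("top stage");b=W(T,180,155,6,[(535,158),(58,438),(423,535)],.107);print("centre",(b[0]+b[1])/2,ang(b[1]-b[2]))
print("side shield");a=W(S,275,140,6,[(312,214),(200,112),(225,222)],zt);print("centre",(a[0]+a[1])/2,np.linalg.norm(a[0]-a[2]),np.linalg.norm(a[1]-a[2]))
print("side stage");b=W(S,275,140,6,[(62,190),(400,160),(457,365),(93,400)],.107);print("centre",b.mean(0))
E
```

```text
top shield
  [-0.15  0.17] [0.5639 0.2841] [0.5644 0.2838]
  [ 0.07 -0.1 ] [0.5829 0.1748] [0.5826 0.175 ]
  [0.11 0.18] [0.5399 0.1866] [0.5404 0.187 ]
centre [0.57340499 0.22947122] -13.86 164.59 0.10042024934658289 0.044588024911540944
top stage
  [ 0.03 -0.  ] [0.6431 0.1195] [0.643  0.1196]
  [-0.09  0.01] [0.5024 0.341 ] [0.5024 0.3408]
  [0.17 0.15] [0.4584 0.1661] [0.4588 0.1666]
centre [0.57273116 0.23023571] -14.12
side shield
  [-0.22 -0.09] [0.585  0.1789] [0.5854 0.1782]
  [ 0.31 -5.17] [0.5759 0.3082] [0.5647 0.2821]
  [-0.03 -0.22] [0.5423 0.1897] [0.5419 0.1886]
centre [0.58044481 0.24353509] 0.044068904897919176 0.12316182739940239
side stage
  [ 0.61 -5.21] [0.516  0.3681] [0.5045 0.3414]
  [-0.76 -4.49] [0.6981 0.3209] [0.69   0.2965]
  [0.19 0.09] [0.6453 0.1221] [0.645  0.1227]
  [-0.06 -0.21] [0.4604 0.1683] [0.4602 0.1673]
centre [0.57995111 0.24483446]
```

Shield centre is about 1 mm short in y against the rim (top: shield .5734/.2295, rim .5738/.2302; side agrees). I'll correct that and lower gently.

Request:
{"fn": "send_rows", "kwargs": {
  "motion": "0 0 -0.1 0 0.004; 0 0 0 0.5 0; 0 0 0 0.5 0; 0 0 0 0.4 0; 0 0 0 0 0; 0 0 0 0 0"
}}

```text
t: 11.55
eef_pos: [0.574, 0.2321, 0.1761]
orientation: [0.992, -0.126, -0.0, 0.0]
contact_force: [0.1, -0.2, -0.9]
finger_gap: 0.713
```

Run:
```python
from plan import *
rel((.5743,.2323,.17),-14.1)
S=avg("side",2);T=avg("top",1)
im=np.hstack([crop(S,290,145,60,70,6.5),crop(T,190,165,60,70,6.5)])
cv2.imwrite(f"pics/b2.png",(255*(im/255.)**.6).astype(np.uint8))
```

```text
t 11.55 pos [0.574  0.2321 0.1761] F [ 0.1 -0.2 -0.9] gap 0.713 tilt deg 0.03
shift cm [ 0.03 -0.03  0.61] spin -0.0067 joints [ 0.7   0.31 -0.19  0.   -1.07  0.62]
```

View pics/b2.png

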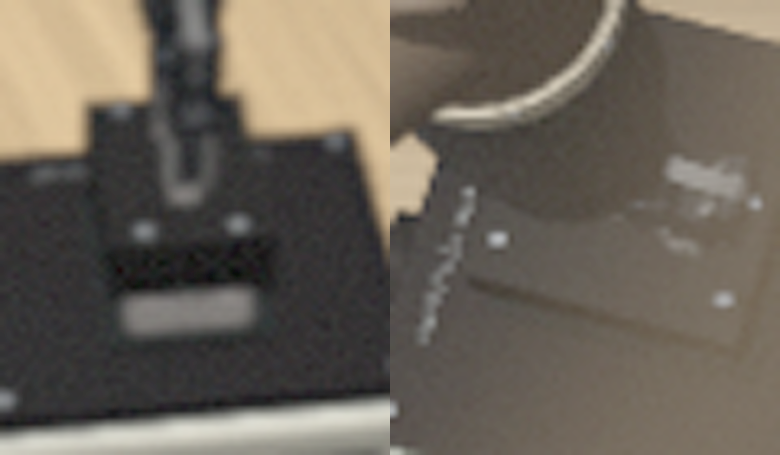

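Request:
{"fn": "send_rows", "kwargs": {
  "motion": "0 0 0 0.3 0; 0 0 0 0.3 0; 0 0 0 0 0; 0 0 0 0 0"
}}

```text
t: 12.1
eef_pos: [0.5739, 0.2321, 0.1701]
orientation: [0.992, -0.126, -0.0, 0.0]
contact_force: [-0.1, -1.1, -2.7]
finger_gap: 0.711
```

Request:
{"fn": "send_rows", "kwargs": {
  "motion": "0 0 0 0.2 0; 0 0 0 0.2 0; 0 0 0 0 0; 0 0 0 0 0"
}}

```text
t: 12.5
eef_pos: [0.5738, 0.2322, 0.1663]
orientation: [0.992, -0.126, -0.0, 0.0]
contact_force: [-1.9, 0.3, 0.5]
finger_gap: 0.715
```

Request:
{"fn": "send_rows", "kwargs": {
  "motion": "0 0 0 0.2 0; 0 0 0 0 0; 0 0 0 0 0"
}}

```text
t: 12.8
eef_pos: [0.5742, 0.2324, 0.165]
orientation: [0.992, -0.126, 0.0, -0.0]
contact_force: [-2.3, 0.3, 5.1]
finger_gap: 0.714
```

Request:
{"fn": "send_rows", "kwargs": {
  "motion": "0 0 0 0.2 0; 0 0 0 0 0; 0 0 0 0 0"
}}

```text
t: 13.1
eef_pos: [0.5745, 0.2327, 0.1635]
orientation: [0.992, -0.126, 0.001, -0.001]
contact_force: [-3.5, 1.7, 8.8]
finger_gap: 0.71
```

The resistance starts about 15 mm above home, as expected for the catches, and the shield is already 8 mm down over the rim. I'll ease x slightly and push on.

Request:
{"fn": "send_rows", "kwargs": {
  "motion": "0 -0.05 0 0.2 0; 0 0 0 0 0; 0 0 0 0 0"
}}

```text
t: 13.4
eef_pos: [0.5741, 0.233, 0.1614]
orientation: [0.992, -0.126, 0.001, -0.001]
contact_force: [-2.8, 2.0, 6.3]
finger_gap: 0.709
```

Request:
{"fn": "send_rows", "kwargs": {
  "motion": "0 0 0 0.2 0; 0 0 0 0 0; 0 0 0 0 0"
}}

```text
t: 13.7
eef_pos: [0.5733, 0.2327, 0.1573]
orientation: [0.992, -0.126, -0.0, -0.0]
contact_force: [1.5, 3.9, -8.1]
finger_gap: 0.711
```

It snapped over (force reversed to −8 N at about 7 mm above home). Lowering on to the seal.

Request:
{"fn": "send_rows", "kwargs": {
  "motion": "0 0 0 0.2 0; 0 0 0 0.2 0; 0 0 0 0 0; 0 0 0 0 0"
}}

```text
t: 14.1
eef_pos: [0.5731, 0.2316, 0.1535]
orientation: [0.992, -0.126, -0.001, 0.001]
contact_force: [1.7, -0.5, -7.2]
finger_gap: 0.715
```

Request:
{"fn": "send_rows", "kwargs": {
  "motion": "0 0 0 0.2 0; 0 0 0 0 0; 0 0 0 0 0"
}}

```text
t: 14.4
eef_pos: [0.5737, 0.2323, 0.1527]
orientation: [0.992, -0.126, 0.0, -0.0]
contact_force: [-0.5, -0.1, -2.2]
finger_gap: 0.713
```

Request:
{"fn": "send_rows", "kwargs": {
  "motion": "0 0 0 0.1 0; 0 0 0 0 0; 0 0 0 0 0"
}}

```text
t: 14.7
eef_pos: [0.5736, 0.2323, 0.1515]
orientation: [0.992, -0.126, 0.0, -0.0]
contact_force: [-0.6, -0.7, -1.5]
finger_gap: 0.713
```

Request:
{"fn": "send_rows", "kwargs": {
  "motion": "0 0 0 0.1 0; 0 0 0 0 0; 0 0 0 0 0"
}}

```text
t: 15.0
eef_pos: [0.5737, 0.2323, 0.1513]
orientation: [0.992, -0.126, 0.0, -0.0]
contact_force: [-2.8, -2.0, 5.1]
finger_gap: 0.716
```

Request:
{"fn": "send_rows", "kwargs": {
  "motion": "0 0 0 0.1 0; 0 0 0 0 0; 0 0 0 0 0"
}}

```text
t: 15.3
eef_pos: [0.5737, 0.2322, 0.1513]
orientation: [0.992, -0.126, 0.001, -0.0]
contact_force: [-5.6, -1.7, 11.7]
finger_gap: 0.717
```

Request:
{"fn": "send_rows", "kwargs": {
  "motion": "0 -0.04 0 0.04 0; 0 0 0 0 0; 0 0 0 0 0; 0 0 0 0 0; 0 0 0 0 0"
}}

```text
t: 15.8
eef_pos: [0.5737, 0.2322, 0.1513]
orientation: [0.992, -0.126, 0.001, -0.0]
contact_force: [-5.4, -3.1, 12.3]
finger_gap: 0.716
```

Run:
```python
from plan import *
rel((.5743,.2323,.15),-14.1)
S=avg("side",2);T=avg("top",2)
cv2.imwrite("pics/e_s.png",S["color"]);cv2.imwrite("pics/e_t.png",T["color"])
im=np.hstack([crop(S,285,140,65,95,6),crop(T,190,165,65,95,6)])
cv2.imwrite(f"pics/b3.png",(255*(im/255.)**.6).astype(np.uint8))
rel((.5743,.2323,.15),-14.1)
```

```text
t 15.8 pos [0.5737 0.2322 0.1513] F [-5.4 -3.1 12.3] gap 0.716 tilt deg 0.14
shift cm [ 0.05 -0.02  0.13] spin -0.0062 joints [ 0.7   0.33 -0.23  0.   -1.01  0.62]
t 16.0 pos [0.5737 0.2322 0.1512] F [-4.9 -3.8 13.1] gap 0.718 tilt deg 0.13
shift cm [ 0.06 -0.02  0.12] spin -0.0062 joints [ 0.7   0.33 -0.23  0.   -1.01  0.62]
```

View pics/b3.png

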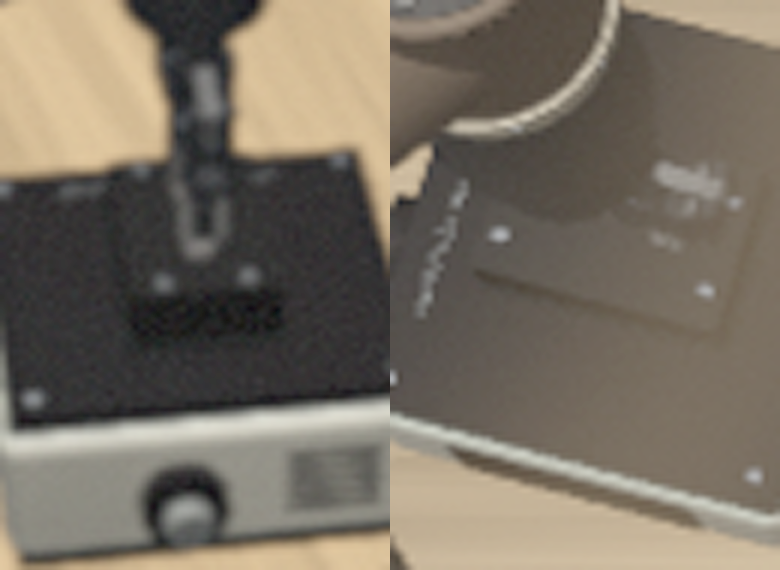

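View pics/e_s.png

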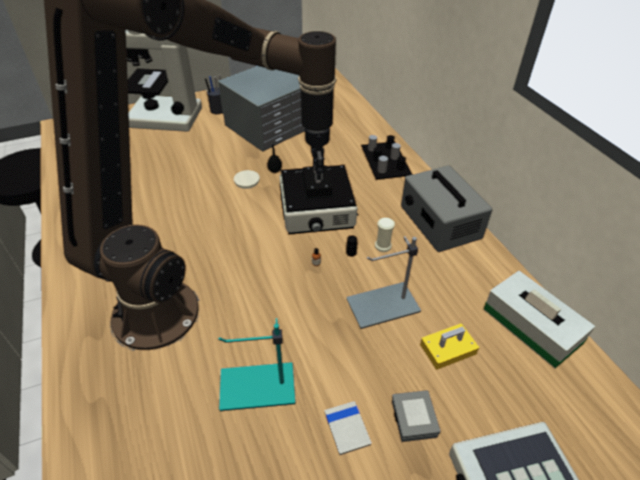

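Run:
```python
from meas import *
from h import tri
S={"color":cv2.imread("pics/e_s.png")};T={"color":cv2.imread("pics/e_t.png")}
import pickle;s0,t0=pickle.load(open("f1.pkl","rb"))
for k in("fx","fy","cx","cy","R","t"): S[k]=s0[k];T[k]=t0[k]
def go(n,ps,pt,sn=True):
    a=snap(S,285,140,6,ps) if sn else (285+(ps[0]+.5)/6-.5,140+(ps[1]+.5)/6-.5); b=snap(T,190,165,6,(pt[0]-390,pt[1]))
    print(n,np.round(a,2),np.round(b,2),tri(S,a,T,b).round(4), "top@.142",ray(T,*b,.142)[:2].round(4))
go("-y-x",(163,284),(706,290));go("-y+x",(249,276),(735,202));go("+y-x",(142,172),(498,234),False)
go("stage -y-x",(33,400),(754,476))
S=s0;T=t0
a=snap(S,275,140,6,(225,222));b=snap(T,180,155,6,(366,328));print("before -y-x",tri(S,a,T,b).round(4),"expected z .1827")
a=snap(S,275,140,6,(312,214));b=snap(T,180,155,6,(396,238));print("before -y+x",tri(S,a,T,b).round(4))
```

```text
-y-x [311.86 186.68] [242.17 213.05] [0.5394 0.1871 0.1451] top@.142 [0.5392 0.1877]
-y+x [325.97 185.41] [246.66 197.93] [0.5825 0.1762 0.1454] top@.142 [0.5827 0.1768]
+y-x [308.25 168.25] [207.95 203.57] [0.5655 0.2844 0.1414] top@.142 [0.5647 0.2844]
stage -y-x [290.03 206.03] [250.27 243.91] [0.4587 0.1656 0.1095] top@.142 [0.4523 0.1619]
before -y-x [0.54   0.1861 0.1856] expected z .1827
before -y+x [0.5824 0.1742 0.1866]
```

Request:
{"fn": "send_rows", "kwargs": {
  "motion": "0 0 0 0.01 0; 0 0 0 0 0; 0 0 0 0 0; 0 0 0 0 0; 0 0 0 0 0; 0 0 0 0 0; 0 0 0 0 0; 0 0 0 0 0; 0 0 0 0 0; 0 0 0 0 0"
}}

```text
t: 17.0
eef_pos: [0.5737, 0.2322, 0.1512]
orientation: [0.992, -0.126, 0.001, -0.0]
contact_force: [-6.4, -3.5, 13.5]
finger_gap: 0.709
```

Run:
```python
from plan import *
T=optics.grab_frame("top");t0=cv2.imread("pics/top0.png")
d=cv2.absdiff(T["color"],t0).max(2)
for n,(u,v) in dict(jar=(312,168),can=(307,204),bottle=(307,242),blower=(143,229),dish=(150,268),tissue=(476,288),slidebox=(488,237),yellow=(443,178),turq=(418,342)).items(): print(n,d[v-16:v+17,u-16:u+17].mean().round(1),(d[v-16:v+17,u-16:u+17]>50).sum())
rel((.5743,.2323,.15),-14.1)
```

```text
jar 14.5 0
can 13.5 0
bottle 14.2 0
blower 68.4 1010
dish 90.9 1067
tissue 14.9 0
slidebox 13.7 0
yellow 14.8 0
turq 14.5 0
t 17.05 pos [0.5737 0.2322 0.1512] F [-5.2 -3.2 13.6] gap 0.709 tilt deg 0.14
shift cm [ 0.06 -0.02  0.12] spin -0.0061 joints [ 0.7   0.33 -0.23  0.   -1.01  0.62]
```

In the top view the arm hides the blower and dish. In the side view both stand where they were (274,162 and 246,179). The push is steady at 13.6 N, so I'm handing in.

```bash
python3 -c "
from bench import manip
manip.job_done()"
```

```text
the job is handed in; nothing more can be done
```

I gripped the dark shield by its handle ends, lifted it 20 mm and took it off the hook. I set it over the imager's rim, pressed it past the catches and handed in at about 17 s, still holding it down.

**Catches and seat:** Resistance rose to about 9 N, then reversed to −8 N about 7 mm above home. The shield then bore on the seal.
**Push:** It held steady at about 13.5 N for over a second, inside the 8–20 N band.
**Position:** By the top camera its centre is (0.574, 0.231) against the rim at (0.574, 0.230). Its top is at about 0.142 m, after taking off the roughly 2.5 mm the two-camera height read high on a stage screw.
**Other things:** The top view showed no change at the jar, can, bottle, tissue pack, slide box, yellow look-alike or turquoise stand. The arm hid the blower and dish there, so I checked those two only by eye in the side view, where they looked unmoved.

**Disagreements:**
- The tool stopped about 1.3 mm higher than I predicted. The camera heights still fit fully home.
- A sideways force of about 6 N stayed on the shield, and a small shift did not relieve it.
- Automatic spot-finding in the side view failed for some screws, so I used hand-read pixels for those.

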